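# Extend the ring-light boom by one hole

## Task

Two telescoping ring-light booms stand side by side at the measuring desk. Move the light of the boom with the orange button outward by exactly one hole: press its spring button all the way down, slide the inner tube outward, towards its ring light, and let go so that the button springs up in the very next hole. Leave the boom with the blue button as it is set.

Things in the scene. Friction and masses are not known exactly. Their poses are not given: they have to be found in the camera images.
- orange_cap (a point): Centre of the top of the orange button's cap, 20 x 20 mm, 12 mm high. Its x axis points level along the tube, outward, to the ring light (away from the robot); z is up. At rest it is 99 mm above the desk, 19 mm above the outer tube's flat top, with 7 mm free under the cap: pinch it by two sides or push from above. The cap rides on the inner tube, its stem in a slot.
- orange_boom (a joint): Slide in m of the black inner tube (with cap and light), growing outward. Holes, 22 mm long, at -0.045, 0, 0.045, 0.090; it starts locked in the one at 0 (within 3 mm), so the next is at 0.045. The button's 13 mm lug springs up and locks if let go within 4 mm of a hole's middle. Sliding takes 2 N with the button down; with it up the lug stops it after 4.5 mm.
- orange_button (a joint): How far the orange button is pressed, in m: 0 up, 0.0065 fully down on its stop. Spring force 2 N up, 6 N down; the lug is clear from 0.004. The aluminium outer tube, 30 mm wide, reaches from 65 mm behind to 112 mm ahead of the cap at slide 0; its stand is bolted to the desk.
- blue_boom (a joint): Slide in m of the other boom, the same but with a blue button, standing 200 mm or more to one side (left or right varies). It starts locked in its hole at 0.045 (within 3 mm) and must stay there.

How it is judged:
On the way, in this order (a step that is already met when the one before it is completed fails the run):
1. the orange button is pressed fully down while its tube is still in the starting hole (value of joint orange_button above 0.005 m and value of joint orange_boom below 0.012 m), for 0.05 s.
2. the orange boom's tube has moved outward and its button has sprung up in the next hole (value of joint orange_button below 0.0015 m and value of joint orange_boom between 0.037 and 0.053 m), for 0.2 s.
At the end, for the whole second after the job is handed in: The orange boom's slide is within 8 mm of 0.045 m (the next hole outward), its button is up (pressed less than 1.5 mm) and the tube at rest; the blue boom is still within 10 mm of its hole at 0.045 m (all of step 2 and velocity of joint orange_boom between -0.01 and 0.01 m/s and value of joint blue_boom between 0.035 and 0.055 m); the robot touches nothing.
It fails at once if the blue boom is slid out of its hole (value of joint blue_boom below 0.035 m or value of joint blue_boom above 0.055 m).
It fails at once if the orange boom is slid past the next hole or inward to another hole (value of joint orange_boom above 0.065 m or value of joint orange_boom below -0.02 m).
It also fails if it takes over 29 s, if anything falls off the work surface, if the arm or the gripper's body presses on something with over 40 N, if the wrist force passes 120 N, or if a joint passes its speed limit or range.

## Robot

A 6-joint arm with a two-finger parallel gripper is mounted at the origin on the work surface. World frame = base frame: x ahead of the robot, y to its left, z up, the work surface at z = 0. Lengths are in m, angles in rad, forces in N, time in s.
With the tool pointing down it reaches from about 0.35 to 0.925 m from the base axis. Payload 6.4 kg.
Tool frame: the origin (TCP) lies at the very end of the fingers, on their centre line; the grasp point (between the pads) lies 19 mm behind it; z points along the fingers, y is the line along which they close (so a half turn about z gives the same grasp; the last joint's range is limited). The gripper opens to 85 mm and grips with 20 to 120 N. Pads are 22 mm wide; open, the fingers measure 114 mm over their backs; the gripper's body (76 mm by 85 mm) begins 54 mm behind the grasp point. The pads swing forward as they close: fully open they stand 13 mm farther back than shut.
Start: joints at [1.102, 0.245, 1.558, -0, 1.339, -0.174], TCP at [0.189, 0.622, 0.231] pointing down, gripper open.
Joint ranges: [-3.13, 3.13], [-1.02, 2.26], [0.13, 2.54], [-0.95, 4.09], [0.21, 2.88], [-2.74, 2.74]. Speed limits (rad/s): [2.57, 2.57, 3.14, 3.14, 3.14, 3.14].

## Interface

Orientations are given as a unit quaternion [w, x, y, z].
In Python, from cell import manip gives the robot as it stands.
- The arm moves only by the shell command python3 drive.py FILE [FORCE], which reads ROWS from the file FILE. ROWS is a JSON object with one list for each field, all of the same length, 1 to 5, a row being the entries at one place: x, y, z (the shift in shares of the most that a row can go, 1 being 50 mm), wx, wy, wz (a rotation vector in rad), aperture (the opening from 0.0 (shut) to 1.0 (fully open)); each row shifts and turns the commanded pose from where the row before left it, along the tool's axes as they then stand; what a row does not reach is not made up. A row lasts 1/10 s, in which the tool goes at most 0.05 m and 0.15 rad, less where a joint would pass 70% of its speed; a pose out of reach is approached as far as the arm can. The fingers move at their own pace and stop on an object; FORCE is the grip in N (left out, the last holds). Time passes only in rows, so rows that do not move let the fingers close. It prints the time, the measured TCP pose, the force, the opening and the grip force at its end. Input that does not fit is refused with a message, and nothing moves.
- manip.read_state(): the state, without advancing time (a new reading comes with each control period).
- manip.capture(name): name is "scene" or "top" or "wrist"; returns the picture (420x560x3 uint8, red, green, blue); there is no depth.
- manip.camera_info(name): a dict with "mtx" (3x3 intrinsics, pixels), "R" (3x3) and "t" (3): a world point X has camera coordinates R X + t. Camera axes: x right, y down, z forward; pixel columns grow to the right and rows downward; lengths in m; the calibration is good to about 2 mm. The wrist camera is an equidistant fisheye: a pixel r from the principal point sees the ray r / f radians off the axis. A picture is of the moment at which its call begins: read the wrist's pose just before it. camera_info takes no time and is no camera call; for the wrist camera it gives the pose at the moment of the call.
- manip.finish_job(): hands the job in; it is judged then, once.
The state is a dict: "t": time; "qpos": joint angles; "qvel": joint speeds; "tau": joint torques, N m; "position": TCP position; "tcp_rot": TCP orientation; "contact_force": force on the tool from outside, world axes, zero at the start; "wrist_torque": the same for the moment, N m; "gripper_width": opening from 0.0 (shut) to 1.0 (fully open); "finger_force": force on a finger pad.
Only numpy, scipy, OpenCV 4.12 (cv2) and the standard library are available. Lean on these libraries where they do the work, as an engineer would, in place of code of your own. Each camera call takes 0.05 s, during which the arm holds its last target. There are 200 camera calls.

## Working session

There is one attempt and no reset: what is moved stays moved. The work goes in short steps, Python scripts to look and compute and a shell command to move; the robot and the scene stay as the last step left them, time stands still between calls to the robot, and variables do not carry over. Pictures are saved under pics/ and viewed, at most 10 in all, crops included, and the job is handed in when it is done.

```bash
ls; mkdir -p pics; python3 - <<'E'
from cell import manip
import cv2,numpy as np
s=manip.read_state();print(s)
a=[manip.capture(n) for n in("scene","top")]
for n,i in zip(("scene","top"),a):
    cv2.imwrite(f"pics/{n}0.png",i[:,:,::-1]);c=manip.camera_info(n);print(n,c)
cv2.imwrite("pics/both.png",cv2.resize(np.hstack(a)[:,:,::-1],(800,300),interpolation=cv2.INTER_AREA))
E
```

```text
cell.py
drive.py
pics
{'t': 0.0, 'qpos': array([ 1.10192451e+00,  2.45769649e-01,  1.55903600e+00, -9.79523728e-06,
        1.33866672e+00, -1.74092092e-01]), 'qvel': array([-0.00087129, -0.00096102, -0.0011296 , -0.00051436, -0.00068076,
       -0.00101301]), 'tau': array([-7.31396412e-04, -4.29515755e+01, -3.26131153e+01, -2.08495380e-04,
        5.35942512e-03, -6.01306354e-06]), 'position': array([0.18857999, 0.62146074, 0.2301969 ]), 'tcp_rot': array([-2.92447787e-04,  1.46855612e-01,  9.89157493e-01, -8.93210546e-04]), 'contact_force': array([-0.28499653, -0.86251847,  0.14670278]), 'wrist_torque': array([-0.06857757, -0.04667616, -0.02674985]), 'finger_force': 0.0, 'gripper_width': 0.9986075788656968}
scene {'mtx': array([[460.12810604,   0.        , 273.33092867],
       [  0.        , 460.12810604, 206.88513814],
       [  0.        ,   0.        ,   1.        ]]), 'R': array([[ 0.44947234,  0.89303291,  0.02160651],
       [ 0.51502183, -0.23930118, -0.82309627],
       [-0.72988159,  0.38108683, -0.5674907 ]]), 't': array([-0.25445916, -0.18790207,  1.28425922])}
top {'mtx': array([[424.75304913,   0.        , 281.86613044],
       [  0.        , 424.75304913, 215.51848047],
       [  0.        ,   0.        ,   1.        ]]), 'R': array([[ 0.00212165, -0.9999805 , -0.00587289],
       [-0.98714851, -0.00115592, -0.15980141],
       [ 0.15979151,  0.00613645, -0.98713171]]), 't': array([-0.01456616,  0.56446047,  0.84189679])}
```

View pics/top0.png

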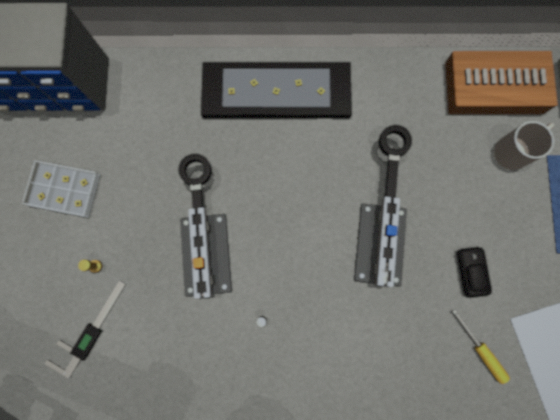

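View pics/scene0.png

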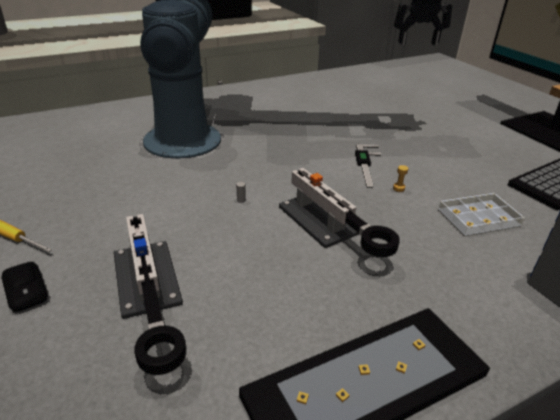

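```bash
cat > h.py <<'E'
import cv2,numpy as np
from scipy.spatial.transform import Rotation as Ro
from cell import manip
def ray(c,u,v):
    d=c["R"].T@np.linalg.solve(c["mtx"],[u,v,1.]);return -c["R"].T@c["t"],d
def onz(c,u,v,z):
    o,d=ray(c,u,v);return o+d*(z-o[2])/d[2]
def blob(i,lo,hi,area=5):
    m=cv2.inRange(cv2.cvtColor(i,cv2.COLOR_RGB2HSV),np.array(lo),np.array(hi))
    n,l,s,c=cv2.connectedComponentsWithStats(m)
    return [(s[k].tolist(),c[k].round(2)) for k in range(1,n) if s[k][4]>area],l
E
python3 - <<'E'
from h import *
im={n:cv2.imread(f"pics/{n}0.png")[:,:,::-1].copy() for n in("scene","top")}
C={n:manip.camera_info(n) for n in im}
for n in im: print(n,blob(im[n],(4,140,120),(20,255,255),15)[0])
b,l=blob(im["top"],(0,0,130),(180,60,255),40)
for k in b:
    if 170<k[1][0]<230 and 190<k[1][1]<310: print("tube",k)
m=cv2.inRange(im["top"][:,:,2],150,255);r=np.zeros_like(m);r[200:302,185:215]=m[200:302,185:215]
p=cv2.findNonZero(r)[:,0];box=cv2.boxPoints(cv2.minAreaRect(p));print(len(p))
print([onz(C["top"],*q,.08).round(4) for q in box])
W=np.array([onz(C["top"],*q,.08)[:2] for q in p]);print(cv2.fitLine(W.astype(np.float32),cv2.DIST_HUBER,0,.01,.01).ravel())
E
```

```text
scene [([311, 173, 11, 7, 51], array([316.1, 176.1])), ([394, 185, 11, 4, 29], array([399.31, 186.59])), ([0, 231, 15, 8, 30], array([  6.73, 234.3 ]))]
top [([454, 52, 102, 54, 2802], array([503.47,  78.63])), ([195, 259, 9, 9, 18], array([199.89, 264.67]))]
tube ([198, 208, 12, 90, 405], array([204.04, 252.48]))
tube ([164, 261, 14, 12, 48], array([170.35, 267.02]))
tube ([172, 273, 10, 10, 49], array([177.18, 277.59]))
580
[array([0.5721, 0.1829, 0.08  ]), array([0.5745, 0.144 , 0.08  ]), array([0.3991, 0.1283, 0.08  ]), array([0.3969, 0.166 , 0.08  ])]
[0.9944615  0.10510148 0.47391623 0.1541547 ]
```

```bash
python3 - <<'E'
from h import *
im={n:cv2.imread(f"pics/{n}0.png")[:,:,::-1].copy() for n in("scene","top")}
C={n:manip.camera_info(n) for n in im}
for n in im:
  for s in (90,120): print(n,[k for k in blob(im[n],(4,s,90),(25,255,255),15)[0] if 180<k[1][0]<330 and 160<k[1][1]<280])
c=[cv2.resize(im["top"][140:305,160:240],None,fx=3.5,fy=3.5,interpolation=cv2.INTER_CUBIC),cv2.resize(im["scene"][155:255,275:345],None,fx=5,fy=5.775,interpolation=cv2.INTER_CUBIC)]
h=min(k.shape[0] for k in c);cv2.imwrite("pics/crop.png",np.hstack([k[:h] for k in c])[:,:,::-1])
E
```

```text
scene [([310, 173, 13, 9, 86], array([316.38, 176.81]))]
scene [([310, 173, 13, 9, 77], array([316.19, 176.9 ]))]
top [([193, 257, 11, 12, 108], array([198.23, 262.63]))]
top [([194, 257, 10, 12, 94], array([198.47, 262.79]))]
```

View pics/crop.png

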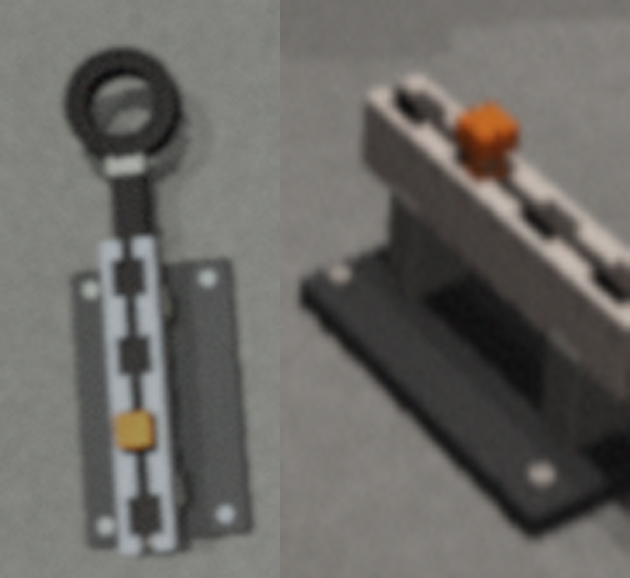

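```bash
python3 - <<'E'
from h import *
C={n:manip.camera_info(n) for n in("scene","top")}
print("cap top",onz(C["top"],198.4,262.75,.097).round(4),"scene",onz(C["scene"],316.3,176.8,.093).round(4))
o1,d1=ray(C["top"],198.4,262.75);o2,d2=ray(C["scene"],316.3,176.8)
k=np.linalg.lstsq(np.c_[d1,-d2],o2-o1,rcond=None)[0];print("tri",o1+k[0]*d1,o2+k[1]*d2)
P=[onz(C["top"],160+u/3.5,140+v/3.5,.08)[:2].round(4) for u,v in((128,277),(134,355),(145,514),(129,240),(147,550))];print(P)
d=P[0]-P[2];print(np.degrees(np.arctan2(d[1],d[0])),np.linalg.norm(d),np.degrees(np.arctan2(*(P[3]-P[4])[::-1])))
cap=onz(C["top"],198.4,262.75,.098)
s=manip.read_state();R=Ro.from_quat(s["tcp_rot"],scalar_first=True);print(R.as_matrix().round(3))
u=d/np.linalg.norm(d);print("slide est",(cap[:2]-P[1])@u+.045,(cap[:2]-P[0])@u+.09,(cap[:2]-P[2])@u-.045)
E
```

```text
cap top [0.4634 0.1472 0.097 ] scene [0.4622 0.1495 0.093 ]
tri [0.46358605 0.14779363 0.09406286] [0.46388842 0.14839283 0.09419869]
[array([0.5513, 0.1572]), array([0.5065, 0.1523]), array([0.4174, 0.1431]), array([0.5728, 0.1574]), array([0.3976, 0.1414])]
6.011233371850713 0.13464033570962308 5.218017123575098
[[-0.957  0.291 -0.001]
 [ 0.291  0.957 -0.002]
 [ 0.    -0.002 -1.   ]]
slide est 0.0015733981004243253 0.0015065912774944457 0.001146926987117547
```

The rows are not in the units I measure in: shifts go in shares of 50 mm. I convert before sending: -0.042 m is -0.84, 0.0185 m is 0.37.

```bash
echo '{"x": [0,0,0,0],"y": [0,0,0,0],"z": [0,0,0,0],"wx": [0,0,0,0],"wy": [0,0,0,0],"wz": [0.1464,0.1464,0.1464,0.1464],"aperture": [0.5,0.5,0.5,0.5]}' > path.dat && python3 drive.py path.dat 30; echo '{"x": [0,0,0,0],"y": [0,0,0,0],"z": [0,0,0,0],"wx": [0,0,0,0],"wy": [0,0,0,0],"wz": [0.1464,0.1464,0.1464,0.1464],"aperture": [0.5,0.5,0.5,0.5]}' > path.dat && python3 drive.py path.dat
echo '{"x": [-0.84,-0.84,-0.84,-0.84],"y": [0.37,0.37,0.37,0.37],"z": [0,0,0,0],"wx": [0,0,0,0],"wy": [0,0,0,0],"wz": [0,0,0,0],"aperture": [0.5,0.5,0.5,0.5]}' > path.dat && python3 drive.py path.dat
echo '{"x": [-0.84,-0.84,-0.84,-0.84],"y": [0.37,0.37,0.37,0.37],"z": [0,0,0,0],"wx": [0,0,0,0],"wy": [0,0,0,0],"wz": [0,0,0,0],"aperture": [0.5,0.5,0.5,0.5]}' > path.dat && python3 drive.py path.dat
echo '{"x": [-0.84,-0.84,-0.84,0],"y": [0.37,0.37,0.37,0],"z": [0,0,0,0],"wx": [0,0,0,0],"wy": [0,0,0,0],"wz": [0,0,0,0],"aperture": [0.5,0.5,0.5,0.5]}' > path.dat && python3 drive.py path.dat
cat > d.py <<'E'
import sys
from h import *
s=manip.read_state();R=Ro.from_quat(s["tcp_rot"],scalar_first=True)
y=R.as_matrix()[:,1];print(s["t"],"yaw y",np.degrees(np.arctan2(y[1],y[0])),"tilt",R.as_matrix()[:,2].round(4),s["position"].round(4),"delta tool",(R.inv().apply(np.array(eval(sys.argv[1]))-s["position"])).round(4),s["contact_force"].round(1))
E
python3 d.py '(.463,.148,.120)'
```

```text
t: 0.5
position: [0.1887, 0.6216, 0.2306]
tcp_rot: [-0.0, 0.429, 0.903, -0.001]
contact_force: [0.1, -0.0, -0.2]
gripper_width: 0.502
finger_force: 0.0
t: 0.9
position: [0.1887, 0.6217, 0.2306]
tcp_rot: [0.0, 0.671, 0.741, -0.001]
contact_force: [0.7, 0.7, -0.7]
gripper_width: 0.498
finger_force: 0.0
t: 1.3
position: [0.2803, 0.4609, 0.2307]
tcp_rot: [0.0, 0.669, 0.743, -0.0]
contact_force: [1.0, -0.7, -0.2]
gripper_width: 0.501
finger_force: 0.0
t: 1.7
position: [0.3715, 0.3015, 0.231]
tcp_rot: [-0.0, 0.669, 0.743, -0.0]
contact_force: [0.7, -0.3, 0.4]
gripper_width: 0.501
finger_force: 0.0
t: 2.1
position: [0.4415, 0.1799, 0.2312]
tcp_rot: [0.0, 0.672, 0.741, -0.0]
contact_force: [-0.7, 0.4, 0.3]
gripper_width: 0.497
finger_force: 0.0
2.1 yaw y 5.617774495253278 tilt [ 3.0e-04 -1.1e-03 -1.0e+00] [0.4415 0.1799 0.2312] delta tool [-0.0337  0.0183  0.1112] [-0.7  0.4  0.3]
```

Align and descend to z = 0.12, then check with the wrist camera.

```bash
echo '{"x": [-0.68,0,0,0],"y": [0.36,0,0,0],"z": [0.4,0.9,0.9,0],"wx": [0,0,0,0],"wy": [0,0,0,0],"wz": [0,0,0,0],"aperture": [0.5,0.5,0.5,0.5]}' > path.dat && python3 drive.py path.dat
python3 d.py '(.463,.148,.089)'
python3 - <<'E'
from h import *
c=manip.camera_info("wrist");i=manip.capture("wrist");cv2.imwrite("pics/w1.png",i[:,:,::-1]);print(c)
print([k for k in blob(i,(4,90,90),(25,255,255),40)[0]])
E
```

```text
t: 2.5
position: [0.4554, 0.1517, 0.1149]
tcp_rot: [-0.005, 0.669, 0.743, -0.005]
contact_force: [-1.4, -0.5, -1.0]
gripper_width: 0.502
finger_force: 0.0
2.5 yaw y 6.004029620293808 tilt [-0.0143 -0.001  -0.9999] [0.4554 0.1517 0.1149] delta tool [-0.0045  0.0075  0.0258] [-1.4 -0.5 -1. ]
{'mtx': array([[325.1922621 ,   0.        , 277.7414628 ],
       [  0.        , 325.1922621 , 203.65598691],
       [  0.        ,   0.        ,   1.        ]]), 'R': array([[ 0.99432735,  0.10541145, -0.01419656],
       [ 0.10465611, -0.94579867,  0.30742799],
       [ 0.01897934, -0.30716982, -0.95146544]]), 't': array([-0.46825111,  0.0926903 ,  0.30661786])}
[([275, 231, 38, 43, 1472], array([293.22, 252.73]))]
```

View pics/w1.png

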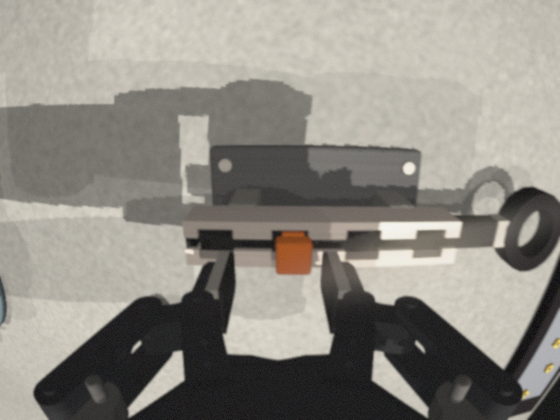

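```bash
cat >> h.py <<'E'
def wz(c,u,v,z):
    m=c["mtx"];p=np.array([u-m[0,2],v-m[1,2]])/m[0,0];t=np.hypot(*p)
    d=c["R"].T@np.r_[p/t*np.sin(t),np.cos(t)];o=-c["R"].T@c["t"];return o+d*(z-o[2])/d[2]
E
python3 - <<'E'
from h import *
c=manip.camera_info("wrist")
cap=wz(c,293.8,254,.099)[:2];print(cap)
a=np.radians(5.8);u=np.array([np.cos(a),np.sin(a)])
i=cv2.imread("pics/w1.png",0)
m=cv2.inRange(i[:,:],0,48);n,l,s,q=cv2.connectedComponentsWithStats(m[232:250,190:470]);print([(s[k].tolist(),q[k].round(1)) for k in range(1,n) if s[k][4]>60])
for x,y,h in((216,241,-.045),(363,242,.045),(429,243,.09)):
    p=wz(c,x,y,.08)[:2];print(p,"slide",(cap-p)@u+h)
E
python3 d.py '(.463,.148,.089)'
```

```text
[0.46807127 0.15138393]
[([0, 0, 91, 18, 939], array([38.8,  9.1])), ([123, 10, 25, 6, 100], array([134.3,  12.1]))]
[0.42134928 0.14523547] slide 0.002104151396802617
[0.51204493 0.15423628] slide 0.0009632091665626452
[0.55837084 0.15716954] slide -0.00042197497879814527
2.55 yaw y 6.032920663557613 tilt [-7.7e-03 -5.0e-04 -1.0e+00] [0.4582 0.1521 0.1186] delta tool [-0.0046  0.0046  0.0296] [ 0.3  0.1 -0.1]
```

```bash
echo '{"x": [0,0],"y": [0,0],"z": [0,0],"wx": [0,0],"wy": [0,0],"wz": [0,0],"aperture": [0.5,0.5]}' > path.dat && python3 drive.py path.dat
python3 - <<'E'
from h import *
c=manip.camera_info("wrist");i=manip.capture("wrist");cv2.imwrite("pics/w2.png",i[:,:,::-1])
s,l=blob(i,(4,90,90),(25,255,255),40);s=s[0][0];print(s)
print("cap",wz(c,s[0]+s[2]/2-.5,s[1]+s[3]-1-18.5,.099))
E
python3 d.py '(.463,.148,.089)'
```

```text
t: 2.75
position: [0.4629, 0.1525, 0.1242]
tcp_rot: [0.002, 0.669, 0.743, 0.002]
contact_force: [-0.4, 0.1, 0.3]
gripper_width: 0.502
finger_force: 0.0
[261, 225, 36, 41, 1333]
cap [0.46447744 0.15279522 0.099     ]
2.8 yaw y 6.045163061864481 tilt [ 5.e-03  4.e-04 -1.e+00] [0.4628 0.1524 0.1241] delta tool [-0.0044 -0.0004  0.0351] [-0.3 -0.2  0.1]
```

```bash
echo '{"x": [-0.05,0,0,0],"y": [0.02,0,0,0],"z": [0.34,0.36,0,0],"wx": [0,0,0,0],"wy": [0,0,0,0],"wz": [0,0,0,0],"aperture": [0.5,0.5,0.5,0.5]}' > path.dat && python3 drive.py path.dat
python3 - <<'E'
from h import *
i=manip.capture("wrist");cv2.imwrite("pics/w3.png",i[:,:,::-1])
E
python3 d.py '(.463,.15,.089)'
```

```text
t: 3.2
position: [0.463, 0.1497, 0.0876]
tcp_rot: [0.001, 0.669, 0.743, 0.001]
contact_force: [0.6, -0.3, -0.3]
gripper_width: 0.502
finger_force: 0.0
3.25 yaw y 6.018631990100744 tilt [ 2.7e-03  2.0e-04 -1.0e+00] [0.4634 0.1497 0.0879] delta tool [ 0.0003 -0.0003 -0.0011] [0.4 0.4 0.8]
```

View pics/w3.png

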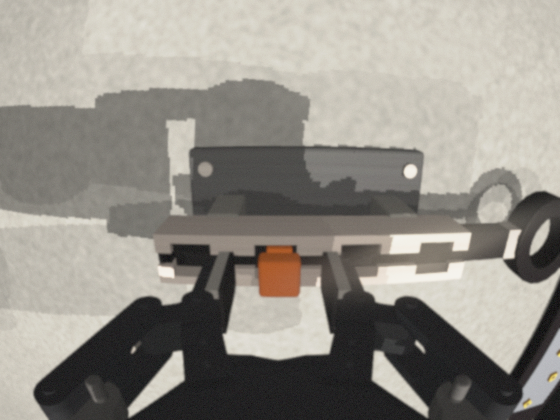

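```bash
echo '{"x": [0,0,0,0,0],"y": [0,0,0,0,0],"z": [0,0,0,0,0],"wx": [0,0,0,0,0],"wy": [0,0,0,0,0],"wz": [0,0,0,0,0],"aperture": [0.15,0.15,0.15,0.15,0.15]}' > path.dat && python3 drive.py path.dat 30
python3 - <<'E'
from h import *
i=manip.capture("wrist");cv2.imwrite("pics/w4.png",i[:,:,::-1])
E
python3 d.py '(.463,.15,.089)'
```

```text
t: 3.75
position: [0.463, 0.1496, 0.0869]
tcp_rot: [0.001, 0.669, 0.743, 0.001]
contact_force: [2.2, 1.3, 2.5]
gripper_width: 0.224
finger_force: 35.1
3.8 yaw y 5.997536208788571 tilt [ 1.6e-03  3.0e-04 -1.0e+00] [0.463  0.1496 0.0868] delta tool [ 0.0004  0.0001 -0.0022] [0.6 0.5 3. ]
```

View pics/w4.png

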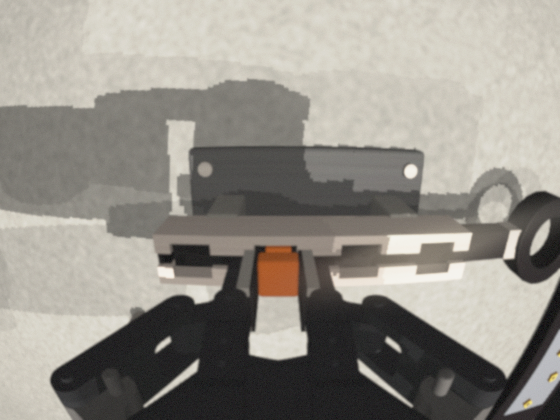

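```bash
for k in 1 2 3 4; do echo '{"x": [0,0],"y": [-0.03,0],"z": [0,0],"wx": [0,0],"wy": [0,0],"wz": [0,0],"aperture": [0.15,0.15]}' > path.dat && python3 drive.py path.dat | grep -E "posi|contact"; done
```

```text
position: [0.4608, 0.1493, 0.0864]
contact_force: [0.9, 0.3, 2.7]
position: [0.4591, 0.1492, 0.0863]
contact_force: [1.0, 0.4, 2.4]
position: [0.4576, 0.149, 0.0862]
contact_force: [1.0, 1.9, 3.5]
position: [0.4571, 0.149, 0.0865]
contact_force: [5.5, 0.8, -0.4]
```

To row units: 0.003 m is 0.06, 0.002 m is 0.04.

```bash
echo '{"x": [0,0,0,0,0],"y": [0.06,0.03,0,0,0],"z": [0,0.04,0.04,0.02,0],"wx": [0,0,0,0,0],"wy": [0,0,0,0,0],"wz": [0,0,0,0,0],"aperture": [0.15,0.15,0.15,0.15,0.15]}' > path.dat && python3 drive.py path.dat 50| grep -E "posi|contact|finger"; for k in 1 2; do echo '{"x": [0,0],"y": [0,0],"z": [0.02,0],"wx": [0,0],"wy": [0,0],"wz": [0,0],"aperture": [0.15,0.15]}' > path.dat && python3 drive.py path.dat | grep -E "posi|contact"; done
```

```text
position: [0.4609, 0.1493, 0.0814]
contact_force: [-1.7, 0.7, 5.5]
finger_force: 54.7
position: [0.4617, 0.1494, 0.0813]
contact_force: [-1.3, -0.2, 8.2]
position: [0.4626, 0.1495, 0.0812]
contact_force: [-0.3, 0.3, 13.1]
```

To row units: 0.007 m is 0.14.

```bash
echo '{"x": [0,0,0,0,0],"y": [0,0.14,0.14,0.14,0.14],"z": [0,0,0,0,0],"wx": [0,0,0,0,0],"wy": [0,0,0,0,0],"wz": [0,0,0,0,0],"aperture": [0.15,0.15,0.15,0.15,0.15]}' > path.dat && python3 drive.py path.dat; echo '{"x": [0,0,0,0],"y": [0.1,0.08,0,0],"z": [0,0,0,0],"wx": [0,0,0,0],"wy": [0,0,0,0],"wz": [0,0,0,0],"aperture": [0.15,0.15,0.15,0.15]}' > path.dat && python3 drive.py path.dat; python3 d.py '(.5064,.1541,.0812)'
```

```text
t: 6.0
position: [0.4905, 0.1524, 0.0812]
tcp_rot: [0.001, 0.669, 0.743, 0.001]
contact_force: [-1.5, -0.3, 13.5]
gripper_width: 0.216
finger_force: 55.7
t: 6.4
position: [0.5, 0.1534, 0.0813]
tcp_rot: [0.002, 0.669, 0.743, 0.002]
contact_force: [1.5, 0.4, 10.5]
gripper_width: 0.215
finger_force: 55.3
6.4 yaw y 6.003621645647337 tilt [ 5.2e-03  4.0e-04 -1.0e+00] [0.5    0.1534 0.0813] delta tool [0.0001 0.0064 0.0001] [ 1.5  0.4 10.5]
```

```bash
echo '{"x": [0,0,0,0],"y": [0.08,0.04,0,0],"z": [0,0,0,0],"wx": [0,0,0,0],"wy": [0,0,0,0],"wz": [0,0,0,0],"aperture": [0.15,0.15,0.15,0.15]}' > path.dat && python3 drive.py path.dat|grep -E "posi|contact"; python3 d.py '(.5064,.1541,.0812)'
```

```text
position: [0.5056, 0.1539, 0.0812]
contact_force: [-0.8, 0.1, 12.2]
6.8 yaw y 6.005568966177418 tilt [ 4.2e-03  2.0e-04 -1.0e+00] [0.5056 0.1539 0.0812] delta tool [0.0001 0.0009 0.    ] [-0.8  0.1 12.2]
```

Within 1 mm of the hole's middle; raise the cap while still gripped, then test the lock by a small inward push.

To row units: -0.003 m is -0.06, -0.0025 m is -0.05.

```bash
echo '{"x": [0,0,0,0],"y": [0.02,0,0,0],"z": [-0.06,-0.06,-0.05,0],"wx": [0,0,0,0],"wy": [0,0,0,0],"wz": [0,0,0,0],"aperture": [0.15,0.15,0.15,0.15]}' > path.dat && python3 drive.py path.dat 30|grep -E "posi|contact"; for k in 1 2 3 4; do echo '{"x": [0,0],"y": [-0.03,0],"z": [0,0],"wx": [0,0],"wy": [0,0],"wz": [0,0],"aperture": [0.15,0.15]}' > path.dat && python3 drive.py path.dat | grep -E "posi|contact"; done
```

```text
position: [0.5044, 0.1538, 0.0875]
contact_force: [1.2, 0.1, 1.1]
position: [0.5027, 0.1537, 0.0875]
contact_force: [1.2, -0.8, 1.5]
position: [0.5019, 0.1536, 0.0878]
contact_force: [3.9, 1.4, -0.8]
position: [0.5018, 0.1536, 0.0879]
contact_force: [10.4, 1.8, -5.3]
position: [0.5017, 0.1536, 0.088]
contact_force: [15.9, 2.8, -11.0]
```

```bash
echo '{"x": [0,0,0,0],"y": [0.06,0.06,0.02,0],"z": [0,0,0,0],"wx": [0,0,0,0],"wy": [0,0,0,0],"wz": [0,0,0,0],"aperture": [0.15,0.15,0.15,0.15]}' > path.dat && python3 drive.py path.dat|grep -E "posi|contact"; echo '{"x": [0,0,0,0,0],"y": [0,0,0,0,0],"z": [0,0,0,-0.4,-0.6],"wx": [0,0,0,0,0],"wy": [0,0,0,0,0],"wz": [0,0,0,0,0],"aperture": [0.5,0.5,0.5,0.5,0.5]}' > path.dat && python3 drive.py path.dat; echo '{"x": [0,0,0,0],"y": [0,0,0,0],"z": [-0.8,-0.8,0,0],"wx": [0,0,0,0],"wy": [0,0,0,0],"wz": [0,0,0,0],"aperture": [0.5,0.5,0.5,0.5]}' > path.dat && python3 drive.py path.dat
python3 - <<'E'
from h import *
c=manip.camera_info("wrist");i=manip.capture("wrist");cv2.imwrite("pics/w5.png",i[:,:,::-1])
j=manip.capture("scene");cv2.imwrite("pics/s5.png",j[:,:,::-1])
for s,l in blob(i,(4,90,90),(25,255,255),40)[0]: print(s,wz(c,s[0]+s[2]/2-.5,s[1]+s[3]*.6,.099))
print([k for k in blob(j,(4,90,90),(25,255,255),15)[0] if 290<k[1][0]<380 and 160<k[1][1]<280])
E
```

```text
position: [0.5048, 0.1539, 0.0874]
contact_force: [-1.2, -0.5, 1.9]
t: 8.9
position: [0.5038, 0.1539, 0.1363]
tcp_rot: [-0.002, 0.669, 0.743, -0.002]
contact_force: [-0.3, 0.6, 0.1]
gripper_width: 0.502
finger_force: 0.0
t: 9.3
position: [0.5061, 0.1541, 0.2188]
tcp_rot: [0.001, 0.669, 0.743, 0.001]
contact_force: [1.1, -0.3, -0.4]
gripper_width: 0.502
finger_force: 0.0
[263, 183, 25, 27, 617] [0.50519944 0.15303904 0.099     ]
[512, 240, 8, 9, 56] [0.77404233 0.12866117 0.099     ]
[510, 271, 7, 9, 50] [0.78939328 0.08956596 0.099     ]
[488, 300, 9, 8, 45] [0.77343089 0.0507555  0.099     ]
[486, 325, 8, 8, 44] [0.78978943 0.01168826 0.099     ]
[([323, 182, 13, 9, 73], array([329.08, 185.84]))]
```

View pics/w5.png

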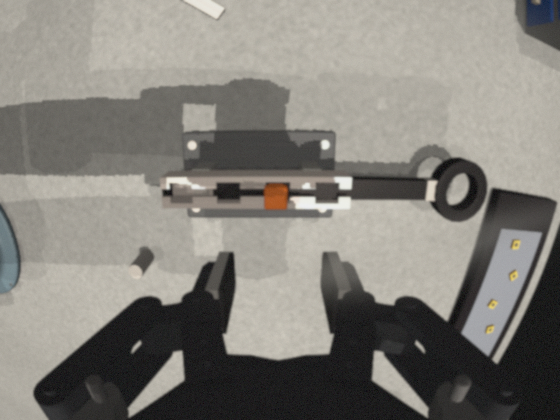

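View pics/s5.png

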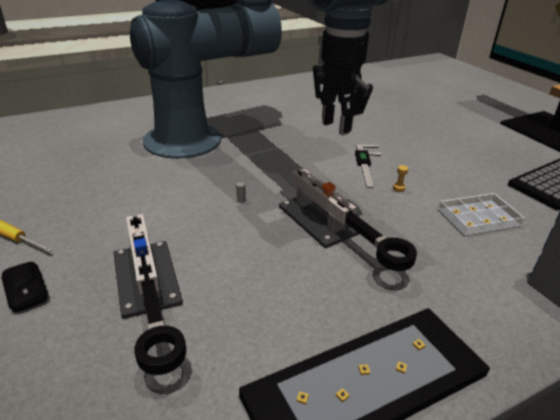

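The pictures show the orange cap now in the third hole (wrist pixel 275,196), about 44 mm further out. The blue boom (scene pixel 140,243) hasn't moved and the gripper is clear, so I'm handing in.

```bash
python3 -c "
from cell import manip
print(manip.finish_job())"
```

```text
the job is handed in; nothing more can be done
None
```

The job is handed in: the orange boom's light is one hole further out (about 44 mm by my measurements) and a small inward push showed it locked; the blue boom was not touched, and no verdict came back.

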